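# Check a rental knee scooter's hand brake over the counter

## Robot

A 7-joint arm with a two-finger parallel gripper is mounted at the origin on the work surface. World frame = base frame: x ahead of the robot, y to its left, z up, the work surface at z = 0. Lengths are in m, angles in rad, forces in N, time in s.
With the tool pointing down it reaches from about 0.4 to 0.85 m from the base axis. Payload 10.4 kg.
Tool frame: the origin (TCP) lies midway between the tips of the shut fingers; the grasp point (between the pads) lies 19 mm behind it; x points along the fingers, z is the direction in which the jaws open and shut, and the axes are right-handed (so a half turn about x gives the same grasp; the last joint's range is limited). The gripper opens to 87 mm and grips with 3 to 60 N. Pads are 19 mm wide; open, the fingers measure 117 mm over their backs; the gripper's body (75 mm by 190 mm) begins 51 mm behind the grasp point.
Start: joints at [1.145, 0.332, -0.065, 1.46, 0.022, 1.35, -0.088], TCP at [0.245, -0.575, 0.223] pointing down, gripper open.
Joint ranges: [-2.6, 2.6], [-0.5, 2.12], [-1.47, 1.34], [0.16, 2.42], [-1.27, 4.41], [0.06, 2.06], [-2.6, 2.6]. Speed limits (rad/s): [2.22, 2.22, 2.79, 2.79, 3.14, 3.14, 3.14].

## Interface

Orientations are given as a unit quaternion [x, y, z, w].
In Python, from bench import read_state, camera, camera_params, close_job gives the robot as it stands.
- The arm moves only by the tool arm_command, never from a script. Its argument "targets" is a list of rows, each a list of 7 numbers: the closure in counts, from 0 (fully open) to 255 (shut), then the shift along the tool's x, y, z in mm, then the turn, a rotation vector about the tool's x, y, z in rad. A call has 1 to 10 rows; each row is the pose to reach, as a shift and turn from the pose commanded when the call began, along the tool's axes at that moment; what a row does not reach only later rows make up. A row lasts 1/10 s, in which the tool goes at most 50 mm and 8.59 degrees, less where a joint would pass 70% of its speed; a pose out of reach is approached as far as the arm can. A call with a gripper value outside its range is refused whole. The fingers move at their own pace and stop on an object; "newtons" is the grip in N (left out, the last holds). Time passes only in rows, so rows that repeat a pose let the fingers close. It gives the time, the measured TCP pose, the force and the opening at its end, in the units of the state.
- read_state(): the state, without advancing time (a new reading comes with each control period).
- camera(name): name is "scene" or "side" or "wrist"; returns the picture (400x640x3 uint8, red, green, blue); there is no depth.
- camera_params(name): a dict with "intrinsics" (3x3 intrinsics, pixels), "xyz" and "orientation" of the camera in the world; the wrist camera has in their place "mount" (4x4, takes a point from camera to tool coordinates, whose origin is the TCP and whose axes are the tool frame's). Camera axes: x right, y down, z forward; pixel columns grow to the right and rows downward; lengths in m; the calibration is good to about 2 mm. A picture is of the moment at which its call begins: read the wrist's pose just before it. camera_params takes no time and is no camera call.
- close_job(): hands the job in, once; it reports no verdict.
The state is a dict: "time": time; "joint_positions": joint angles; "joint_vel": joint speeds; "joint_torque": joint torques, N m; "ee_pos": TCP position; "eef_rot": TCP orientation; "ft_force": force on the tool from outside, world axes, zero at the start; "torque": the same for the moment, N m; "width": finger opening in m.
Only numpy, scipy, OpenCV 4.12 (cv2) and the standard library are available. Lean on these libraries where they do the work, as an engineer would, in place of code of your own. Each camera call takes 0.05 s, during which the arm holds its last target.

## Task

A rental knee scooter has been rolled nose-first up to the pharmacy counter: check the rider's right-hand brake (the rider faces you, so it is the lever on your left). With the backs of the fingers on your side of the lever, and without gripping it or touching the handlebar, press the lever in towards the bar until it comes up firm, let it spring all the way back out, then press it in firm again, without forcing it, and finish while still holding it pressed so that the gap left between lever and bar can be seen. Leave the other lever, the shopping in the basket and the things on the counter alone.

Things in the scene. Friction and masses are not known exactly. Their poses are not given: they have to be found in the camera images.
- right_pad (a point): Pressing point on the lever to be checked, a straight aluminium blade 9 mm thick, 13 mm high, ending in a 17 mm ball. The point lies on the blade's face towards the robot, half-way up, 75 mm from the pivot and 27 mm short of the ball's centre. x axis: into the blade, the way it is pressed (level, towards the bar); y: along the blade to the ball; z: up. It turns with the lever.
- right_pivot (a point): Pivot of the same lever (upright hinge axis), at the blade's height, 36 mm on the robot's side of the centre of the bar. Its axes do not turn with the lever: x and y are those of right_pad while the lever is out.
- right_lever (a joint): Angle of that lever, rad: 0 fully out, grows as it is pressed to the bar. Sprung (at the pad point 1.5 N starts it, 5 N brings it to 0.24). At 0.24, some 18 mm of travel at the pad point, the brake bites and it comes up firm, yielding only about 0.25 mm per newton more. Firm is 10 to 20 N there; over 35 N is forcing it. It bites 15 to 28 mm short of the grip.
- handlebar: Straight bar 460 mm long, 33 mm thick at its rubber grips, at the levers' height, on an upright stem. Origin: centre of the bar; y: along it to the end with the lever to be checked; x: away from the counter; z: up. Nothing stands higher than 22 mm above the origin. On the robot's side of the levers, and for 60 mm below them, the space is free.
- left_pad (a point): The same point on the other lever (mirror image, on the robot's right), which is left alone.
- left_lever (a joint): Angle of the other lever, rad: 0 fully out.
- carton: White carton 50 x 90 x 140 mm standing in the wire basket below the handlebar; origin at the centre of its underside.
- syrup: Amber bottle, 56 mm across and 165 mm high, standing in the same basket; origin at the centre of its underside.
- mortar: Brass mortar with its pestle in it, 100 mm across and 85 mm high (pestle to 130 mm), on the counter at the robot's left; origin at the centre of its underside.
- packet: Flat cardboard packet 70 x 130 x 28 mm lying on the counter at the robot's right; origin at the centre of its underside.

How it is judged:
On the way, in this order (a step that is already met when the one before it is completed fails the run):
1. the right-hand lever is pressed in by the fingers until firm (against its stop, with 7 N or more) (value of joint right_lever above 0.23 rad and contact force between the fingers and right_lever above 7 N), for 0.2 s.
2. the lever has come all the way back out (within 0.03 rad) (value of joint right_lever below 0.03 rad), for 0.2 s.
At the end, for the whole second after the job is handed in: The fingers hold the rider's right-hand lever against its stop (beyond 0.23 rad) with 7 N or more, the other lever is out, and carton, bottle, mortar and packet stand within 20 mm of where they were (all of step 1 and value of joint left_lever below 0.05 rad and distance of each of carton, syrup, mortar, packet from where it was at the start of the episode below 0.02 m); the arm keeps its last pose, push and grip.
It fails at once if the lever is forced (more than 35 N) (contact force between the fingers and right_lever above 35 N).
It fails at once if the lever is gripped or pulled from behind: the fingers bear on it while their grasp point is not on the robot's side of the blade (contact force between the fingers and right_lever above 1 N and x of the grasp point in the frame of right_pad above 0 m).
It fails at once if the robot presses on the handlebar (more than 3 N) (contact force between any of the fingers, the arm and handlebar above 3 N).
It fails at once if the other lever is pressed (value of joint left_lever above 0.08 rad).
It fails at once if a bystander is pushed, lifted or knocked over (distance of any of carton, syrup, mortar, packet from where it was at the start of the episode above 0.03 m).
It also fails if it takes over 51 s, if anything falls off the work surface, if the arm or the gripper's body presses on something with over 40 N, if the wrist force passes 120 N, or if a joint passes its speed limit or range.

## Working session

There is one attempt and no reset: what is moved stays moved. The work goes in short steps, Python scripts to look and compute and a tool call to move; the robot and the scene stay as the last step left them, time stands still between calls to the robot, and variables do not carry over. Pictures are saved under pics/ and viewed, and the job is handed in when it is done.

Besides the shell and the picture viewer there is one more tool, called after ">>>" as name([rows], argument=value, ...), one row to a line, values as JSON. arm_command: Moves the arm, as the interface text tells. Its arguments: {"type":"object","properties":{"targets":{"type":"array"},"newtons":{"type":"number"}},"required":["targets"]}

```bash
mkdir -p pics; python3 - <<'E'
from bench import *
import cv2,json
s=read_state();print(s)
for n in("scene","side","wrist"):
    cv2.imwrite(f"pics/{n}0.png",camera(n)[:,:,::-1]);print(n,camera_params(n))
E
```

```text
{'time': 0.0, 'joint_positions': array([ 1.14542186,  0.33280175, -0.06474998,  1.46094534,  0.02161665,
        1.34991125, -0.08848249]), 'joint_vel': array([ 0.00113613, -0.00021147,  0.00176416,  0.00023614, -0.00116634,
       -0.00067296, -0.0013154 ]), 'joint_torque': array([-6.62516213e-04, -6.23257184e+01,  2.45940109e-02, -3.89888084e+01,
       -6.13994314e-02,  3.99509026e-02,  1.62393794e-04]), 'ee_pos': array([ 0.24484541, -0.57461778,  0.22179595]), 'eef_rot': array([ 0.39010132,  0.59034289, -0.38960703,  0.58951047]), 'ft_force': array([ 0.16904369, -0.00908057,  0.83329663]), 'torque': array([-0.05478384, -0.0079867 , -0.00385878]), 'width': 0.08695125889438132}
scene {'intrinsics': array([[401.04397253,   0.        , 318.34592251],
       [  0.        , 401.04397253, 199.70821374],
       [  0.        ,   0.        ,   1.        ]]), 'xyz': array([ 1.13260184, -0.18997249,  0.65683701]), 'orientation': array([ 0.73381134,  0.54570344, -0.24461669, -0.32232181])}
side {'intrinsics': array([[438.62935812,   0.        , 314.07660664],
       [  0.        , 438.62935812, 197.84868721],
       [  0.        ,   0.        ,   1.        ]]), 'xyz': array([0.20839022, 0.52330423, 0.74003263]), 'orientation': array([-0.23004757,  0.91295427, -0.32752378,  0.07950342])}
wrist {'intrinsics': array([[320.14118994,   0.        , 314.44677083],
       [  0.        , 320.14118994, 203.27474773],
       [  0.        ,   0.        ,   1.        ]]), 'mount': array([[-2.96747037e-04, -2.48370331e-01,  9.68665107e-01,
        -1.61957836e-01],
       [ 6.49299670e-04, -9.68664994e-01, -2.48370103e-01,
         6.69503476e-02],
       [ 9.99999745e-01,  5.55250842e-04,  4.48715241e-04,
        -1.11880497e-03],
       [ 0.00000000e+00,  0.00000000e+00,  0.00000000e+00,
         1.00000000e+00]])}
```

View pics/scene0.png

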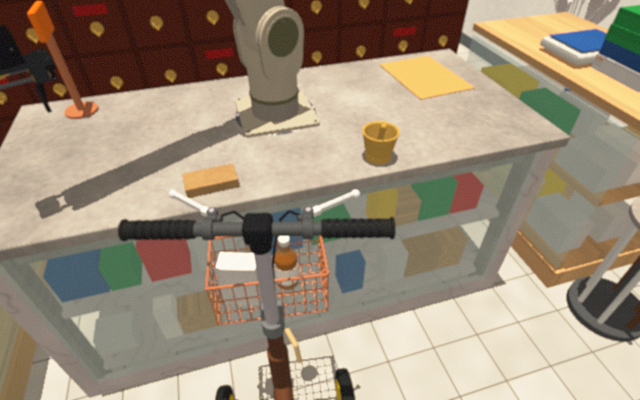

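View pics/side0.png

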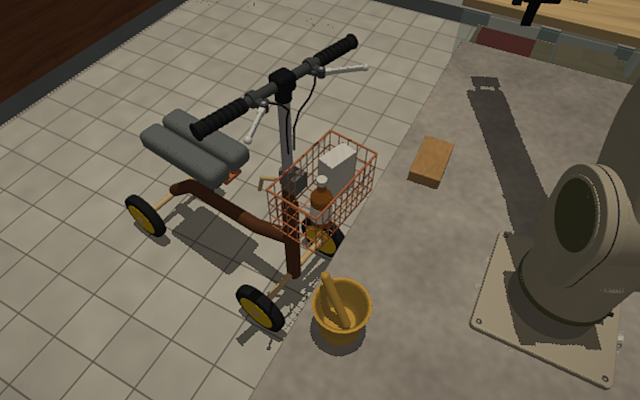

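View pics/wrist0.png

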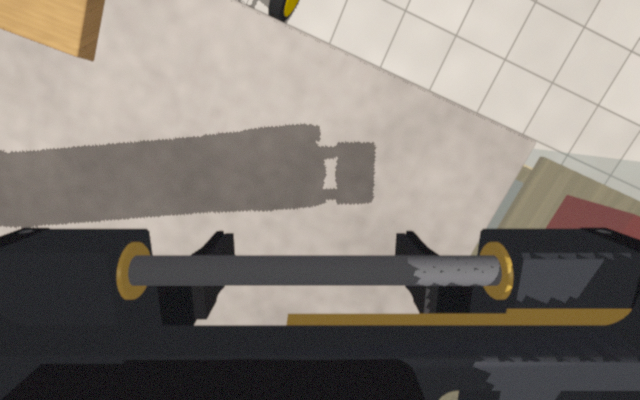

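The target lever is the one on the robot's left. Its ball is near (355,194) in scene and (249,140) in side. I'll zoom in for exact pixels.

```bash
python3 - <<'E'
import cv2
a=cv2.imread("pics/scene0.png")[170:260,100:410];cv2.imwrite("pics/sz.png",cv2.resize(a,None,fx=2.58,fy=2.58,interpolation=cv2.INTER_CUBIC))
a=cv2.imread("pics/side0.png")[20:160,170:390];cv2.imwrite("pics/dz.png",cv2.resize(a,None,fx=3.6,fy=3.6,interpolation=cv2.INTER_CUBIC))
E
```

```text
(no output)
```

View pics/sz.png

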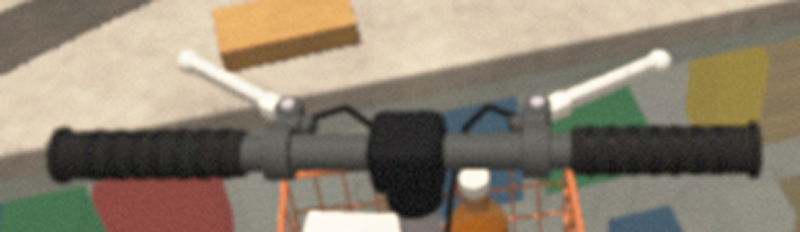

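View pics/dz.png

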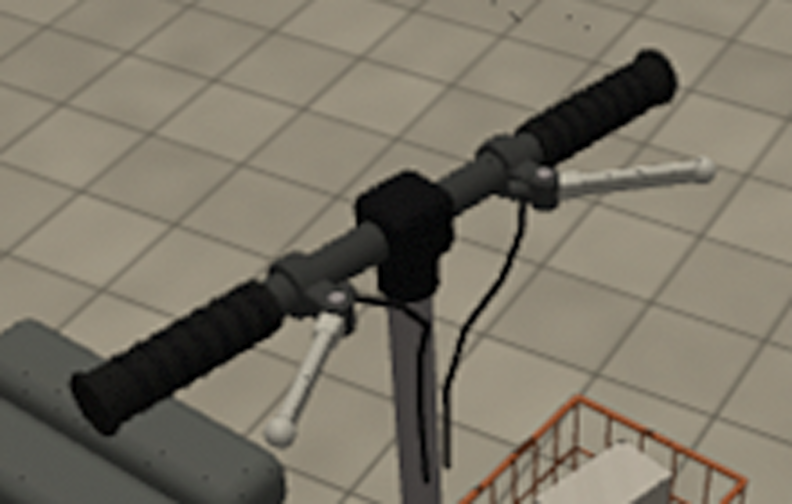

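```bash
cat > h.py <<'E'
import numpy as np
from scipy.spatial.transform import Rotation as R
from bench import *
def ray(n,uv):
    p=camera_params(n);d=np.linalg.inv(p["intrinsics"])@np.r_[uv,1.];d=R.from_quat(p["orientation"]).as_matrix()@d
    return p["xyz"],d/np.linalg.norm(d)
def tri(rs):
    A=sum(np.eye(3)-np.outer(d,d) for _,d in rs);b=sum((np.eye(3)-np.outer(d,d))@o for o,d in rs)
    x=np.linalg.solve(A,b);return x,[np.linalg.norm(np.cross(x-o,d)) for o,d in rs]
E
python3 - <<'E'
from h import *
P={'ballR':((659,60),(280,431)),'ballL':((186,60),(705,170)),'pivR':((538,101),(337,298)),'pivL':((289,104),(545,173)),'endR':((757,150),(97,402)),'endL':((52,156),(657,78))}
X={}
for k,(a,b) in P.items():
    # crop resize: pixel centre mapping
    u=(np.array(a)+.5)/2.58-.5+[100,170];v=(np.array(b)+.5)/3.6-.5+[170,20]
    x,e=tri([ray("scene",u),ray("side",v)]);X[k]=x;print(k,x.round(4),np.round(e,4),u.round(1),v.round(1))
n=np.linalg.norm
print("bar",n(X['endR']-X['endL']),"balls",n(X['ballR']-X['ballL']),"pivs",n(X['pivR']-X['pivL']),"piv-ball",n(X['ballR']-X['pivR']),n(X['ballL']-X['pivL']))
b=X['endR']-X['endL'];print("baryaw",np.degrees(np.arctan2(-b[0],b[1])))
q=X['ballR']-X['pivR'];print("blade",np.degrees(np.arctan2(-q[0],q[1])), (X['endR']+X['endL'])/2)
E
```

```text
ballR [0.6109 0.0341 0.1604] [0.001 0.001] [355.1 192.9] [247.4 139.4]
ballL [ 0.5096 -0.2955  0.1595] [0.0013 0.0013] [171.8 192.9] [365.5  66.9]
pivR [ 0.6368 -0.0643  0.1704] [0.0007 0.0007] [308.2 208.8] [263.2 102.4]
pivL [ 0.5896 -0.2279  0.1704] [0.0001 0.0001] [211.7 210. ] [321.   67.7]
endR [0.7122 0.0635 0.1595] [0.001 0.001] [393.1 227.8] [196.6 131.3]
endL [ 0.5827 -0.3828  0.1575] [0.0026 0.0026] [119.8 230.2] [352.1  41.3]
bar 0.4646564936616251 balls 0.34481978945421426 pivs 0.17026495099235575 piv-ball 0.10226373240024317 0.10526722690205781
baryaw -16.172096598393438
blade 14.770772305873889 [ 0.64745393 -0.1596521   0.15851309]
```

```bash
cat >> h.py <<'E'
piv=np.array([.6368,-.0643]);yh=np.array([-.2546,.967]);yh/=np.linalg.norm(yh)
def goal(depth,ang,z,s=1,along=.075):
    # depth: finger back past (+)/short of (-) blade face at lever angle ang
    # lever turns so that ball goes to +x: clockwise from above -> -ang about z
    r=R.from_euler('z',-ang).as_matrix()[:2,:2];y=r@yh;x=np.array([y[1],-y[0]])
    p=piv+along*y+(depth-.0045-.015)*x
    zt=s*np.r_[x,0];xt=np.array([0,0,-1.]);return np.r_[p,z],R.from_matrix(np.c_[xt,np.cross(zt,xt),zt])
def delta(p,q,base=None):
    if base is None:
        s=read_state();base=(s["ee_pos"],R.from_quat(s["eef_rot"]))
    return (base[1].inv().apply(p-base[0])*1000).round(1),(base[1].inv()*q).as_rotvec().round(3)
E
python3 - <<'E'
from h import *
s=read_state();print(R.from_quat(s["eef_rot"]).as_matrix().round(3))
for sg in(1,-1): print(goal(-.04,0,.3,sg)[0],delta(*goal(-.04,0,.3,sg)))
# bystanders: rough
def pl(n,uv,z):
    o,d=ray(n,uv);return (o+d*(z-o[2])/d[2]).round(3)
print("mortar",pl("side",(342,305),.085),"packet",pl("side",(431,157),.028))
E
```

```text
[[-0.     0.92   0.392]
 [ 0.001  0.392 -0.92 ]
 [-1.    -0.    -0.001]]
[ 0.56016506 -0.00692112  0.3       ] (array([ -77.6,  512.6, -398.8]), array([-1.425e+00, -1.000e-03, -1.000e-03]))
[ 0.56016506 -0.00692112  0.3       ] (array([ -77.6,  512.6, -398.8]), array([ 1.716e+00, -1.000e-03,  1.000e-03]))
mortar [0.314 0.223 0.085] packet [ 0.304 -0.227  0.028]
```

>>> arm_command([
  [255,-40,0,0,0,0,0],
  [255,-78,0,0,0,0,0],
  [255,-78,35,-27,-0.1,0,0],
  [255,-78,70,-55,-0.2,0,0],
  [255,-78,106,-83,-0.3,0,0],
  [255,-78,142,-111,-0.4,0,0],
  [255,-78,178,-138,-0.5,0,0],
  [255,-78,214,-166,-0.6,0,0],
  [255,-78,250,-194,-0.7,0,0],
  [255,-78,286,-222,-0.8,0,0],
], newtons=30)

```text
time: 1.15
ee_pos: [0.4216, -0.2569, 0.3005]
eef_rot: [0.128, 0.695, -0.128, 0.695]
ft_force: [1.0, -0.4, -0.5]
width: 0.0154
```

```bash
python3 - <<'E'
from h import *
s=read_state();print(s["time"],s["joint_positions"].round(3),s["ft_force"].round(2),s["width"],s["ee_pos"])
print(delta(*goal(-.04,0,.3)))
E
```

```text
1.15 [ 0.836  0.03  -0.387  1.653  0.012  1.46   0.083] [ 1.04 -0.45 -0.5 ] 0.015424977387529088 [ 0.4215747  -0.25686865  0.30052911]
(array([  0.4, 282.9,  40.5]), array([-0.621,  0.   ,  0.   ]))
```

>>> arm_command([
  [255,0,35,5,-0.1,0,0],
  [255,0,75,11,-0.2,0,0],
  [255,0,115,17,-0.3,0,0],
  [255,0,155,23,-0.4,0,0],
  [255,0,195,28,-0.5,0,0],
  [255,0,235,34,-0.6,0,0],
  [255,0,265,38,-0.62,0,0],
  [255,0,280,40,-0.62,0,0],
  [255,0,280,40,-0.62,0,0],
  [255,0,280,40,-0.62,0,0],
])

```text
time: 2.15
ee_pos: [0.5589, -0.0124, 0.3003]
eef_rot: [-0.089, 0.702, 0.089, 0.701]
ft_force: [-0.0, -1.1, -0.0]
width: 0.0002
```

```bash
python3 - <<'E'
from h import *
import cv2
s=read_state();print(s["time"],s["joint_positions"].round(3),s["ft_force"].round(2),s["width"],s["ee_pos"])
cv2.imwrite("pics/w1.png",camera("wrist")[:,:,::-1]);cv2.imwrite("pics/d1.png",camera("side")[:,:,::-1])
print(delta(*goal(-.04,0,.145)))
E
```

```text
2.15 [ 0.494  0.214 -0.65   1.485  0.129  1.487  0.097] [-0.04 -1.11 -0.04] 0.00021940098237355584 [ 0.55892224 -0.0123585   0.30026638]
(array([155.5,   5.9,   2.9]), array([-0.007, -0.   ,  0.001]))
```

View pics/w1.png

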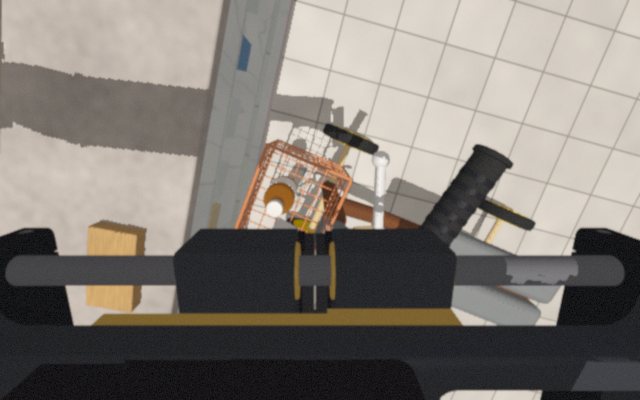

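View pics/d1.png

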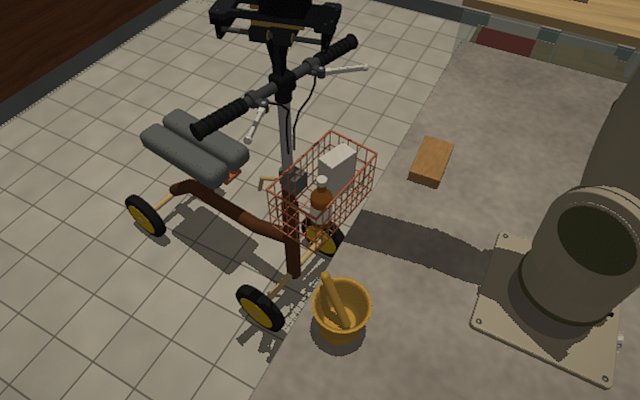

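The wrist view shows the lever ball at (380,158). The blade runs straight down in the image, so the tool is aligned with it. I'll cross-check the ball position.

```bash
python3 - <<'E'
from h import *
import cv2
s=read_state();p=camera_params("wrist");M=p["mount"];Rt=R.from_quat(s["eef_rot"]).as_matrix()
im=cv2.imread("pics/w1.png").astype(int);m=(im.min(2)>150)&(im.max(2)-im.min(2)<22)
print("\n".join(f"{v}: {np.where(m[v,355:405])[0]+355}" for v in range(148,228,6)))
def wr(uv):
    d=np.linalg.inv(p["intrinsics"])@np.r_[uv,1.];d=Rt@M[:3,:3]@d;o=s["ee_pos"]+Rt@M[:3,3];return o+d*(.16-o[2])/d[2]
a=wr((380.5,158));b=wr((378.5,222));print(a,b);q=a-b;print("blade yaw",np.degrees(np.arctan2(-q[0],q[1])),np.linalg.norm(q))
E
```

```text
148: [379 380 381 382 383 384 385 386 387 388 389 390 391 392 393 394 395 396
 397 398 399 400 401 402 403 404]
154: [355 356 357 358 359 360 361 362 363 364 365 366 367 368 369 387 388 389
 390 391 392 393 394 395 396 397 398 399 400 401 402 403 404]
160: [355 356 357 358 359 360 361 362 363 364 365 366 367 368 369 370 371 372
 373 374 375 376 377 378 379 380 381 382 383 384 385 386 387 388 389 390
 391 392 393 394 395 396 397 398 399 400 401 402 403 404]
166: [355 356 357 358 359 360 361 362 363 364 365 366 367 368 369 370 371 372
 373 374 375 376 377 378 379 380 381 382 383 384 385 386 387 388 389 390
 391 392 393 394 395 396 397 398 399 400 401 402 403 404]
172: [355 356 357 358 359 360 361 362 363 364 365 366 367 368 369 370 371 372
 373 374 375 376 377 378 379 380 381 382 383 384 385 386 387 388 389 390
 391 392 393 394 395 396 397 398 399 400 401 402 403 404]
178: [355 356 357 358 359 360 361 362 363 364 365 366 367 368 369 370 371 372
 373 374 375 376 377 378 379 380 381 382 383 384 385 386 387 388 389 390
 391 392 393 399 400 401 402 403 404]
184: [360 361 362 363 364 365 366 367 368 369 370 371 372 373 374 375 376 377
 378 379 380 381 382 383 384 385 386 387 388 389]
190: [372 373 374 375 376 377 378 379 380 381 382 383 384 385 386]
196: [355 376 377 378 379 380 381]
202: [360 361 362 363 364 365 366 367 368 369 378 379 380 381 382]
208: []
214: [374 375 376 377 378 379 380 381 382 383]
220: [355 356 357 358 359 374 375 376 377 378 379 380 381 382]
226: [374 375 376 377 378 379 380 381 382]
[0.60966367 0.03571535 0.16      ] [ 0.62654776 -0.02512468  0.16      ]
blade yaw 15.510196737452782 0.06313937958509781
```

The ball agrees to 2 mm and the blade yaw to 1°. I'll descend on the robot's side, about 40 mm short of the blade.

>>> arm_command([
  [255,30,6,0,0,0,0],
  [255,60,6,0,0,0,0],
  [255,90,6,0,0,0,0],
  [255,120,6,0,0,0,0],
  [255,145,6,0,0,0,0],
  [255,155,6,0,0,0,0],
  [255,155,6,0,0,0,0],
  [255,155,6,0,0,0,0],
])

```text
time: 3.05
ee_pos: [0.5582, -0.0064, 0.1468]
eef_rot: [-0.089, 0.701, 0.088, 0.702]
ft_force: [-0.2, -0.4, 0.6]
width: 0.0005
```

```bash
python3 - <<'E'
from h import *
import cv2
s=read_state();print(s["time"],s["joint_positions"].round(3),s["ft_force"].round(2),s["ee_pos"])
for n in("wrist","side","scene"):cv2.imwrite(f"pics/{n}2.png",camera(n)[:,:,::-1])
a=cv2.imread("pics/side2.png")[20:200,150:400];b=cv2.imread("pics/scene2.png")[110:270,100:420]
cv2.imwrite("pics/d2z.png",cv2.resize(a,None,fx=3,fy=3));cv2.imwrite("pics/s2z.png",cv2.resize(b,None,fx=2.5,fy=2.5))
for dp,an in((-.01,0),(0,0),(.0,.12),(0,.24)): print(dp,an,delta(*goal(dp,an,.145)))
E
```

```text
3.05 [ 0.474  0.307 -0.641  1.712  0.196  1.187  0.033] [-0.19 -0.4   0.62] [ 0.55823746 -0.00638804  0.14680965]
-0.01 0 (array([ 2. , -1.1, 31.4]), array([-0.006,  0.002,  0.001]))
0 0 (array([ 2.1, -1.1, 41.4]), array([-0.006,  0.002,  0.001]))
0.0 0.12 (array([ 2.1,  0.8, 50.6]), array([0.114, 0.002, 0.001]))
0 0.24 (array([ 2.1,  1.5, 59.8]), array([0.234, 0.002, 0.001]))
```

View pics/d2z.png

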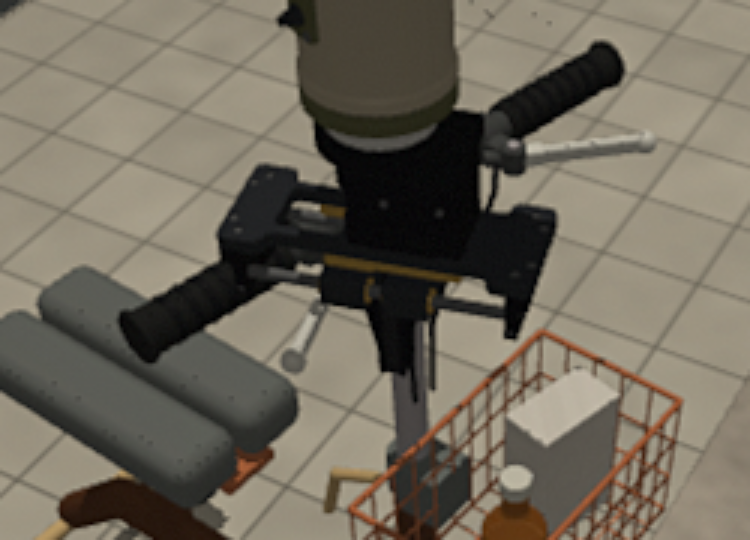

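View pics/s2z.png

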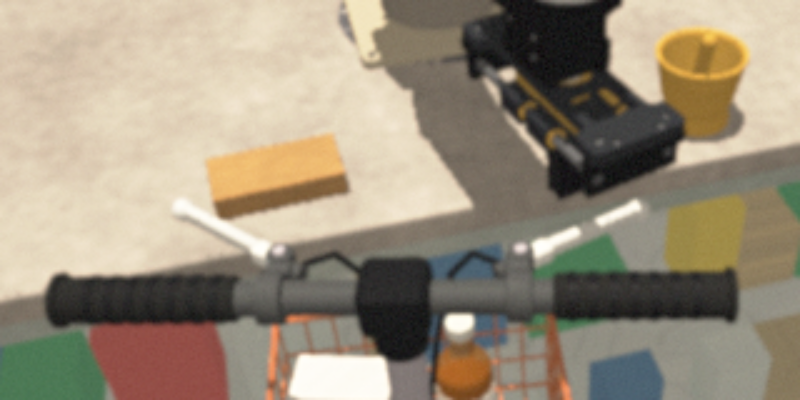

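View pics/wrist2.png

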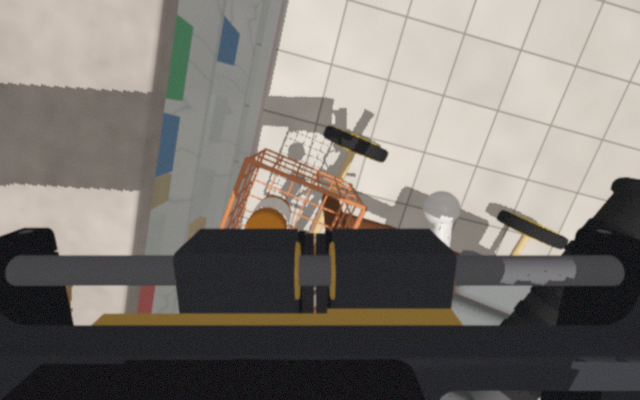

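Everything is clear. The fingers are short of the blade on the robot's side, and the gripper body is above bar height. Advancing to contact in small steps.

>>> arm_command([
  [255,1,-1,10,0,0,0],
  [255,2,-1,20,0,0,0],
  [255,2,-1,28,0,0,0],
  [255,2,-1,34,0,0,0],
  [255,2,-1,34,0,0,0],
  [255,2,-1,34,0,0,0],
])

```text
time: 3.8
ee_pos: [0.5908, 0.0017, 0.1433]
eef_rot: [-0.089, 0.702, 0.089, 0.701]
ft_force: [0.2, 0.2, -0.7]
width: 0.0004
```

>>> arm_command([
  [255,0,0,2,0,0,0],
  [255,0,0,4,0,0,0],
  [255,0,0,6,0,0,0],
  [255,0,0,8,0,0,0],
  [255,0,0,10,0,0,0],
  [255,0,0,10,0,0,0],
  [255,0,0,10,0,0,0],
])

```text
time: 4.5
ee_pos: [0.6005, 0.0041, 0.1435]
eef_rot: [-0.089, 0.702, 0.089, 0.701]
ft_force: [-0.4, 0.9, -0.1]
width: 0.0003
```

```bash
python3 - <<'E'
from h import *
import cv2
s=read_state();print(s["time"],s["ft_force"].round(2),s["ee_pos"])
cv2.imwrite("pics/w3.png",camera("wrist")[:,:,::-1]);a=camera("scene")[110:270,100:420,::-1]
cv2.imwrite("pics/s3z.png",cv2.resize(a,None,fx=2.5,fy=2.5))
for dp,an in((0,0),(.0,.12),(0,.2),(0,.24)): print(dp,an,delta(*goal(dp,an,.145)))
E
```

```text
4.5 [-0.42  0.86 -0.08] [0.60052457 0.00410621 0.14351623]
0 0 (array([-1.5, -0.3, -1.7]), array([-0.005, -0.   ,  0.   ]))
0.0 0.12 (array([-1.5,  1.5,  7.4]), array([ 0.115, -0.   ,  0.   ]))
0 0.2 (array([-1.5,  2.1, 13.5]), array([ 0.195, -0.   ,  0.   ]))
0 0.24 (array([-1.5,  2.3, 16.6]), array([ 0.235, -0.   ,  0.   ]))
```

View pics/s3z.png

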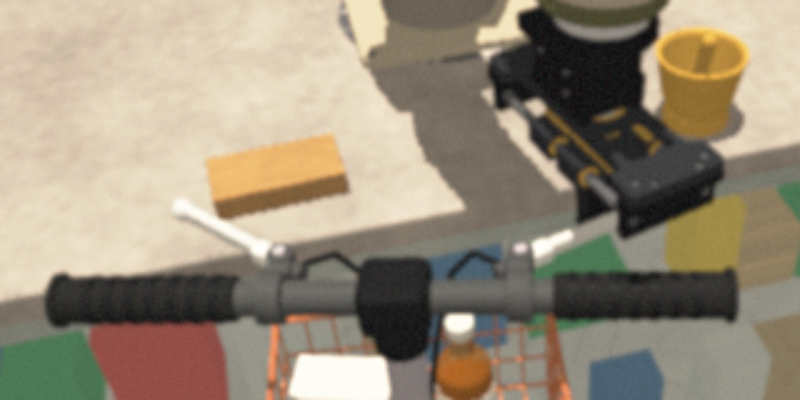

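View pics/w3.png

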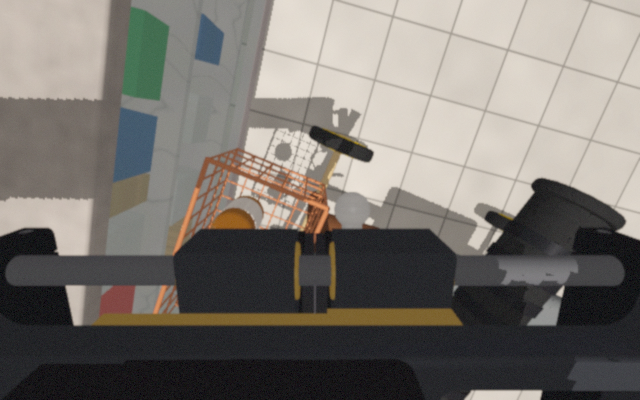

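>>> arm_command([
  [255,-1,0,1,0.02,0,0],
  [255,-1,0.5,3,0.04,0,0],
  [255,-1,0.8,4,0.06,0,0],
  [255,-1,1.2,6,0.09,0,0],
  [255,-1,1.5,7.5,0.12,0,0],
  [255,-1,1.7,9,0.14,0,0],
  [255,-1,1.9,10.5,0.16,0,0],
  [255,-1,2,12,0.18,0,0],
  [255,-1,2,12,0.18,0,0],
  [255,-1,2,12,0.18,0,0],
])

```text
time: 5.6
ee_pos: [0.6116, 0.0089, 0.1445]
eef_rot: [-0.026, 0.707, 0.025, 0.707]
ft_force: [-2.4, -1.6, 1.8]
width: 0.0008
```

```bash
python3 - <<'E'
from h import *
import cv2
s=read_state();print(s["time"],s["ft_force"].round(2),s["torque"].round(2),s["ee_pos"])
cv2.imwrite("pics/w4.png",camera("wrist")[:,:,::-1]);a=camera("scene")[170:270,220:420,::-1]
cv2.imwrite("pics/s4z.png",cv2.resize(a,None,fx=4,fy=4))
for dp,an in((.0,.12),(0,.2),(0,.24)): print(dp,an,delta(*goal(dp,an,.145)))
E
```

```text
5.6 [-2.44 -1.64  1.83] [-0.38  0.4   0.03] [0.61161428 0.00889567 0.14454813]
0.0 0.12 (array([-0.5, -1.2, -4.4]), array([-0.065, -0.   ,  0.   ]))
0 0.2 (array([-0.5,  0.5,  1.5]), array([ 0.015, -0.   ,  0.   ]))
0 0.24 (array([-0.5,  1.1,  4.5]), array([ 0.055, -0.   ,  0.   ]))
```

View pics/s4z.png

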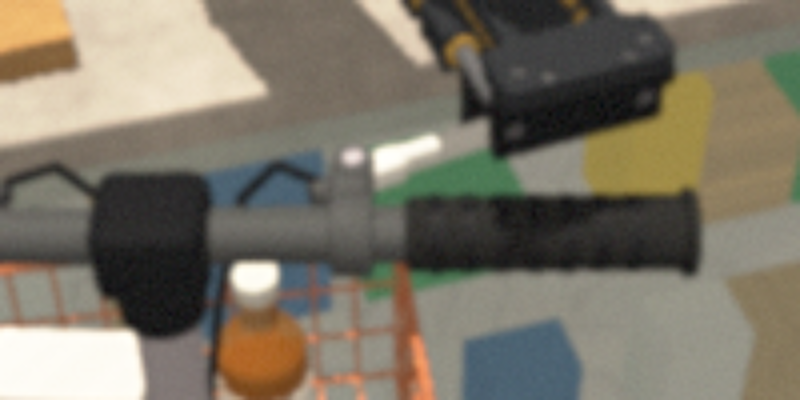

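View pics/w4.png

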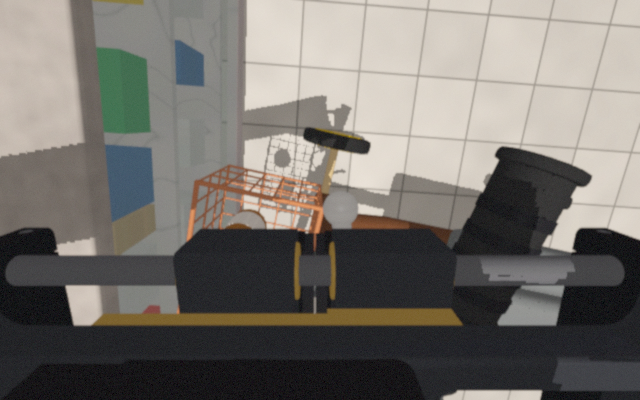

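The spring is felt at about 3 N and the lever is turning with the fingers. Continuing to the stop.

>>> arm_command([
  [255,0,0.3,1,0.015,0,0],
  [255,0,0.6,2,0.03,0,0],
  [255,0,0.8,3,0.04,0,0],
  [255,0,1,4,0.05,0,0],
  [255,0,1,4,0.05,0,0],
  [255,0,1,4,0.05,0,0],
])

```text
time: 6.3
ee_pos: [0.6155, 0.0101, 0.1445]
eef_rot: [-0.008, 0.707, 0.008, 0.707]
ft_force: [-3.4, -1.4, 1.5]
width: 0.0003
```

>>> arm_command([
  [255,0,0,0.5,0,0,0],
  [255,0,0,1,0,0,0],
  [255,0,0,1,0,0,0],
  [255,0,0,1,0,0,0],
])

```text
time: 6.7
ee_pos: [0.6165, 0.0103, 0.1445]
eef_rot: [-0.008, 0.707, 0.008, 0.707]
ft_force: [-3.9, -2.2, 1.2]
width: 0.0001
```

>>> arm_command([
  [255,0,0,0.5,0,0,0],
  [255,0,0,1,0,0,0],
  [255,0,0,1,0,0,0],
  [255,0,0,1,0,0,0],
])

```text
time: 7.1
ee_pos: [0.6175, 0.0103, 0.1445]
eef_rot: [-0.008, 0.707, 0.008, 0.707]
ft_force: [-3.5, -2.0, 0.5]
width: 0.0005
```

>>> arm_command([
  [255,0,0,0.5,0,0,0],
  [255,0,0,1,0,0,0],
  [255,0,0,1,0,0,0],
  [255,0,0,1,0,0,0],
])

```text
time: 7.5
ee_pos: [0.6185, 0.0105, 0.1445]
eef_rot: [-0.008, 0.707, 0.008, 0.707]
ft_force: [-3.8, -1.6, 2.2]
width: 0.0009
```

>>> arm_command([
  [255,0,0,0.5,0.01,0,0],
  [255,0,0,1,0.02,0,0],
  [255,0,0,1,0.02,0,0],
  [255,0,0,1,0.02,0,0],
])

```text
time: 7.9
ee_pos: [0.6195, 0.0107, 0.1445]
eef_rot: [-0.001, 0.707, 0.001, 0.707]
ft_force: [-3.8, 0.3, 1.3]
width: 0.0001
```

>>> arm_command([
  [255,0,0,0.5,0.01,0,0],
  [255,0,0,1,0.01,0,0],
  [255,0,0,1,0.01,0,0],
  [255,0,0,1,0.01,0,0],
])

```text
time: 8.3
ee_pos: [0.6205, 0.0108, 0.1446]
eef_rot: [0.003, 0.707, -0.003, 0.707]
ft_force: [-4.7, 2.8, 0.8]
width: 0.0003
```

```bash
python3 - <<'E'
from h import *
import cv2
s=read_state();print(s["time"],s["ft_force"].round(2),s["torque"].round(2),s["ee_pos"])
cv2.imwrite("pics/w5.png",camera("wrist")[:,:,::-1]);a=camera("scene")[170:270,220:420,::-1]
cv2.imwrite("pics/s5z.png",cv2.resize(a,None,fx=4,fy=4))
for dp,an in((0,.2),(0,.24),(0,.28)): print(dp,an,delta(*goal(dp,an,.145)))
E
```

```text
8.3 [-4.74  2.79  0.76] [0.43 0.89 0.04] [0.62053528 0.01076488 0.14455929]
0 0.2 (array([-0.4, -1.3, -7.5]), array([-0.065, -0.   , -0.   ]))
0 0.24 (array([-0.4, -0.4, -4.5]), array([-0.025, -0.   , -0.   ]))
0 0.28 (array([-0.4,  0.4, -1.5]), array([ 0.015, -0.   , -0.   ]))
```

View pics/s5z.png

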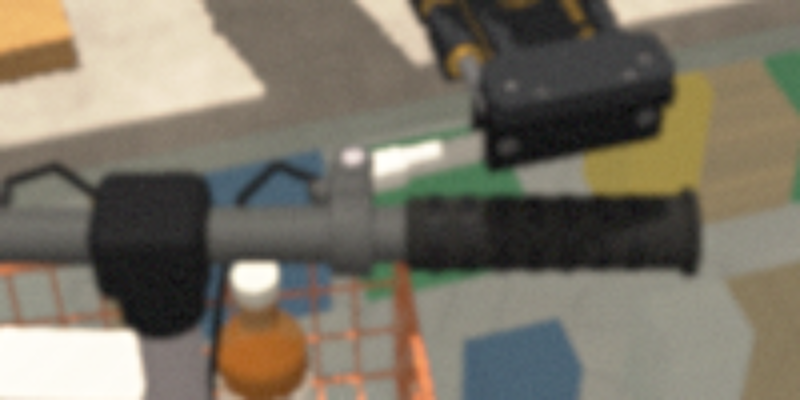

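View pics/w5.png

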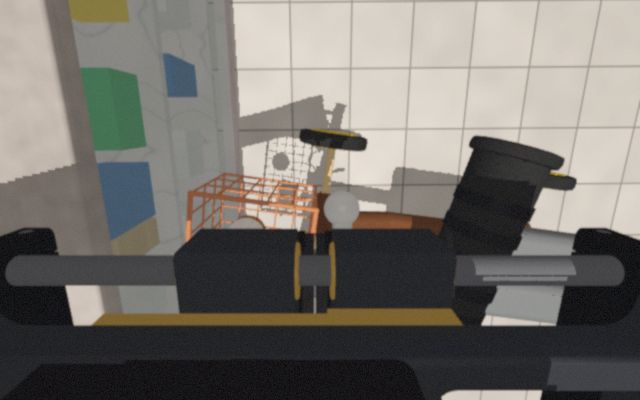

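>>> arm_command([
  [255,0,0.3,0.5,0,0,0],
  [255,0,0.5,1,0,0,0],
  [255,0,0.5,1,0,0,0],
  [255,0,0.5,1,0,0,0],
])

```text
time: 8.8
ee_pos: [0.6216, 0.0108, 0.1446]
eef_rot: [0.003, 0.707, -0.003, 0.707]
ft_force: [-4.3, 1.2, 2.4]
width: 0.0005
```

>>> arm_command([
  [255,0,0,0.5,0,0,0],
  [255,0,0,1,0,0,0],
  [255,0,0,1,0,0,0],
  [255,0,0,1,0,0,0],
])

```text
time: 9.2
ee_pos: [0.6218, 0.0108, 0.1445]
eef_rot: [0.003, 0.708, -0.003, 0.707]
ft_force: [-8.4, 0.4, 4.7]
width: 0.0005
```

The stop has been found: force rises to 8.4 N and motion stalls. A little more.

>>> arm_command([
  [255,0,0,0.5,0,0,0],
  [255,0,0,1,0,0,0],
  [255,0,0,1,0,0,0],
  [255,0,0,1,0,0,0],
])

```text
time: 9.6
ee_pos: [0.6219, 0.0109, 0.1444]
eef_rot: [0.002, 0.708, -0.003, 0.706]
ft_force: [-14.0, 0.5, 7.5]
width: 0.0007
```

```bash
python3 - <<'E'
from h import *
for i in range(6):
    s=read_state();print(s["time"],s["ft_force"].round(2),s["ee_pos"].round(4)); camera("scene")
E
```

```text
9.6 [-14.05   0.53   7.48] [0.6219 0.0109 0.1444]
9.65 [-13.45   1.85   6.58] [0.6219 0.0109 0.1444]
9.7 [-13.88   1.33   7.36] [0.6219 0.0108 0.1444]
9.75 [-13.42   1.01   6.36] [0.6219 0.0109 0.1444]
9.8 [-14.42   1.82   6.36] [0.6219 0.0108 0.1444]
9.85 [-13.84   0.75   7.14] [0.6219 0.0108 0.1444]
```

```bash
python3 - <<'E'
from h import *
import cv2
s=read_state();im=camera("wrist")[:,:,::-1].copy();cv2.imwrite("pics/w6.png",im)
a=camera("scene")[170:270,220:420,::-1];cv2.imwrite("pics/s6z.png",cv2.resize(a,None,fx=4,fy=4))
d=camera("side")[20:200,150:400,::-1];cv2.imwrite("pics/d6z.png",cv2.resize(d,None,fx=3,fy=3))
p=camera_params("wrist");M=p["mount"];Rt=R.from_quat(s["eef_rot"]).as_matrix()
def wr(uv):
    d=np.linalg.inv(p["intrinsics"])@np.r_[uv,1.];d=Rt@M[:3,:3]@d;o=s["ee_pos"]+Rt@M[:3,3];return o+d*(.16-o[2])/d[2]
b=wr((342,208));q=b[:2]-piv;print(b,np.linalg.norm(q),"lever",np.arctan2(-yh[0],yh[1])-np.arctan2(-q[0],q[1]))
E
```

```text
[0.63430299 0.03921429 0.16      ] 0.1035444030218772 lever 0.2333282233971396
```

View pics/w6.png

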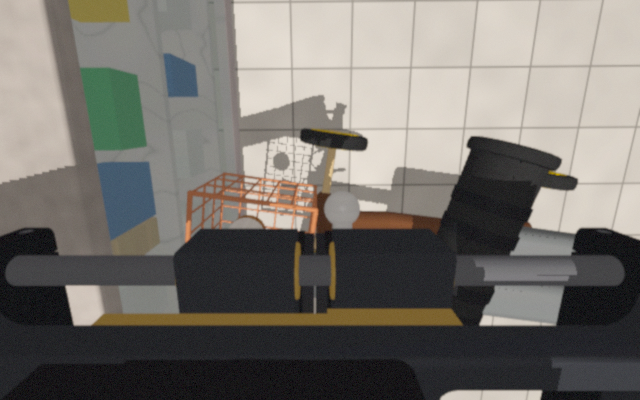

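View pics/s6z.png

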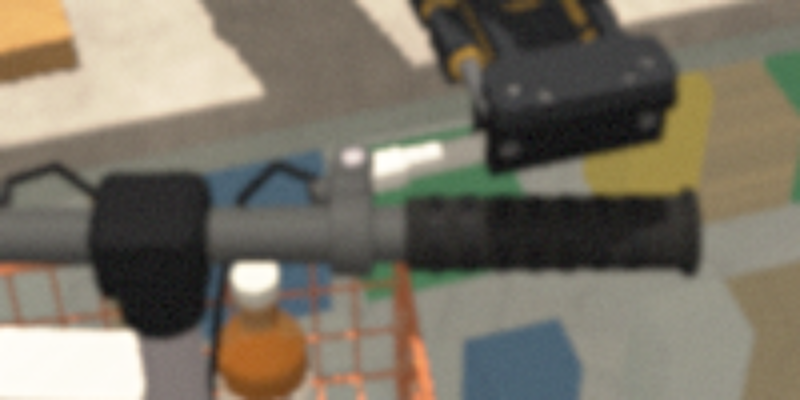

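View pics/d6z.png

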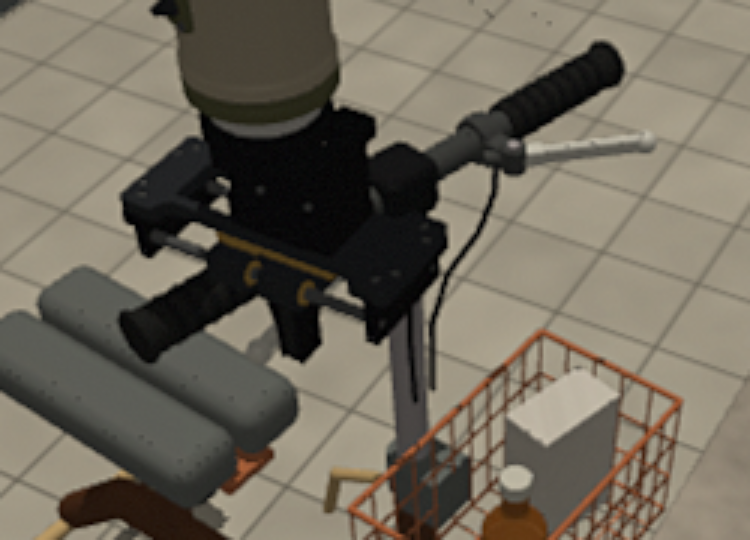

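```bash
python3 - <<'E'
from h import *
F=[];T=[]
for i in range(10):
    s=read_state();F.append(s["ft_force"]);T.append(s["torque"]); camera("scene")
F=np.mean(F,0);T=np.mean(T,0);print(F,T,s["time"],s["joint_torque"].round(2))
# point on wrench line nearest: r = FxT/|F|^2 + t F
r=np.cross(F,T)/(F@F);print("line pt",r,"dir",F/np.linalg.norm(F)); 
for x in(.0,.015,.03): t=(x-r[0])/F[0];print(x,r+t*F)
E
```

```text
[-14.13537296   1.07934005   6.70469725] [0.25820456 2.85644736 0.08576387] 10.5 [  0.96 -59.68  -6.58 -40.45   1.42  -4.33  -0.1 ]
line pt [-0.07749889  0.01196896 -0.16531608] dir [-0.90137275  0.06882646  0.42753958]
0.0 [ 0.          0.00605135 -0.20207539]
0.015 [ 0.015       0.00490599 -0.2091902 ]
0.03 [ 0.03        0.00376063 -0.21630501]
```

Ball shift between the out and pressed views is 25 mm, which gives about 0.244 rad. Force is 14 N, and the wrench line passes through the fingertips, so this is the lever's stop. I'll hold, then work out the release.

>>> arm_command([
  [255,0,0,0.4,0,0,0],
  [255,0,0,0.4,0,0,0],
  [255,0,0,0.4,0,0,0],
  [255,0,0,0.4,0,0,0],
])

```text
time: 10.95
ee_pos: [0.6219, 0.0108, 0.1444]
eef_rot: [0.002, 0.709, -0.003, 0.706]
ft_force: [-15.5, 0.6, 8.8]
width: 0.0002
```

```bash
python3 - <<'E'
from h import *
for dp,an in((0,.18),(0,.12),(0,.06),(0,0),(-.01,0)): print(dp,an,delta(*goal(dp,an,.146)))
E
```

```text
0 0.18 (array([ -1.5,  -2. , -10.4]), array([-0.085, -0.005,  0.001]))
0 0.12 (array([ -1.5,  -3.6, -14.7]), array([-0.145, -0.005,  0.   ]))
0 0.06 (array([ -1.5,  -5.6, -18.9]), array([-0.205, -0.005,  0.   ]))
0 0 (array([ -1.5,  -7.8, -23. ]), array([-0.265, -0.005,  0.   ]))
-0.01 0 (array([ -1.4, -10.4, -32.7]), array([-0.265, -0.005,  0.   ]))
```

>>> arm_command([
  [255,0,0,-4,0,0,0],
  [255,0,-1,-8,-0.05,0,0],
  [255,0,-2,-12,-0.09,0,0],
  [255,0,-4,-18,-0.15,0,0],
  [255,0,-6,-24,-0.2,0,0],
  [255,0,-8,-30,-0.26,0,0],
  [255,0,-10,-36,-0.26,0,0],
  [255,0,-10,-36,-0.26,0,0],
  [255,0,-10,-36,-0.26,0,0],
  [255,0,-10,-36,-0.26,0,0],
])

```text
time: 11.95
ee_pos: [0.5883, 0.0011, 0.1446]
eef_rot: [-0.089, 0.701, 0.089, 0.702]
ft_force: [0.5, 0.4, 0.1]
width: 0.0001
```

```bash
python3 - <<'E'
from h import *
import cv2
s=read_state();print(s["time"],s["ft_force"].round(2),s["ee_pos"].round(4))
im=camera("wrist")[:,:,::-1];cv2.imwrite("pics/w7.png",im)
a=camera("scene")[170:270,220:420,::-1];cv2.imwrite("pics/s7z.png",cv2.resize(a,None,fx=4,fy=4))
d=camera("side")[20:200,150:400,::-1];cv2.imwrite("pics/d7z.png",cv2.resize(d,None,fx=3,fy=3))
for dp,an in((0,0),(0,.12),(0,.18),(0,.24),(.005,.24)): print(dp,an,delta(*goal(dp,an,.146)))
E
```

```text
11.95 [0.48 0.36 0.13] [0.5883 0.0011 0.1446]
0 0 (array([-1.5, -0.7, 10.9]), array([-0.006,  0.   , -0.   ]))
0 0.12 (array([-1.5,  1.1, 20.1]), array([ 0.114,  0.   , -0.   ]))
0 0.18 (array([-1.5,  1.7, 24.7]), array([ 0.174,  0.   , -0.   ]))
0 0.24 (array([-1.5,  1.9, 29.3]), array([ 0.234,  0.   , -0.   ]))
0.005 0.24 (array([-1.5,  0.7, 34.2]), array([ 0.234,  0.   , -0.   ]))
```

View pics/w7.png

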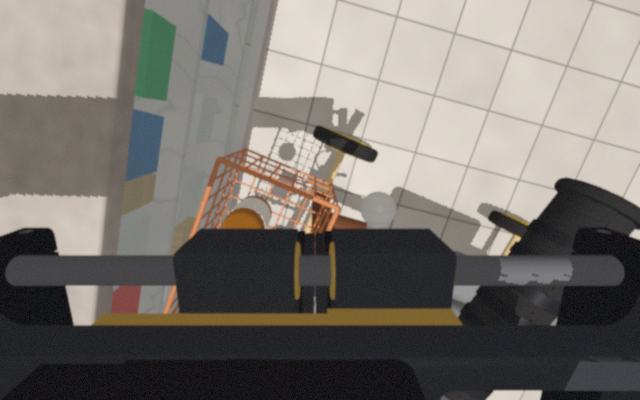

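View pics/s7z.png

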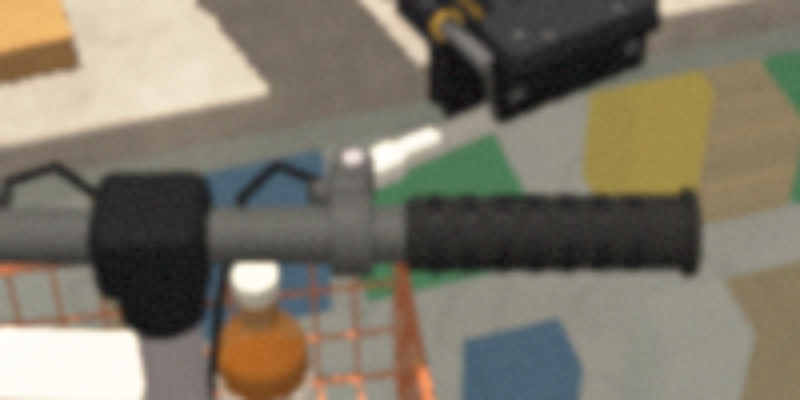

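View pics/d7z.png

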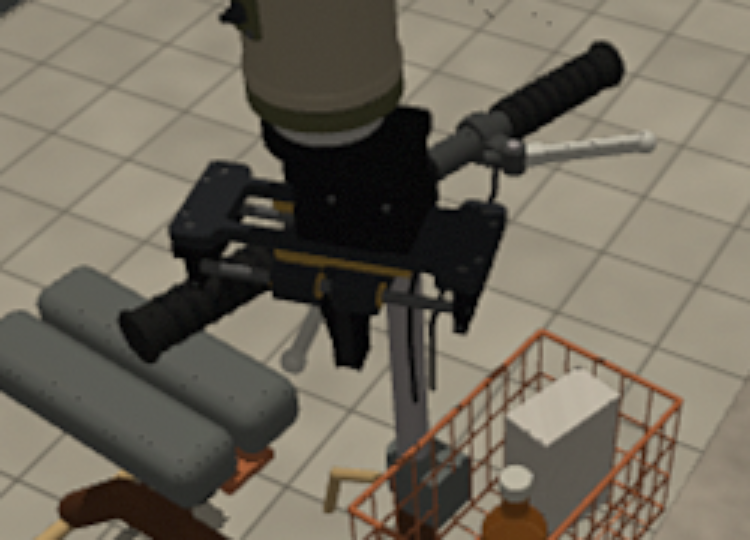

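The lever is out: the ball in side view is at (293,360) in the crop, the same as before the press. Check the angle via the wrist camera too, then press again.

```bash
cat >> h.py <<'E'
def wr(uv,z=.16):
    s=read_state();p=camera_params("wrist");M=p["mount"];Rt=R.from_quat(s["eef_rot"]).as_matrix()
    d=np.linalg.inv(p["intrinsics"])@np.r_[uv,1.];d=Rt@M[:3,:3]@d;o=s["ee_pos"]+Rt@M[:3,3];return o+d*(z-o[2])/d[2]
def ang(b):
    q=b[:2]-piv;return np.arctan2(-yh[0],yh[1])-np.arctan2(-q[0],q[1])
E
python3 - <<'E'
from h import *
b=wr((378,208));print(b,ang(b))
E
```

```text
[0.60944784 0.03629037 0.16      ] -0.00805119260253817
```

>>> arm_command([
  [255,0,0,6,0,0,0],
  [255,0,0,12,0,0,0],
  [255,0,0,16,0.03,0,0],
  [255,0,0.5,19,0.08,0,0],
  [255,0,1.2,23,0.13,0,0],
  [255,0,1.8,27,0.18,0,0],
  [255,0,2,30,0.22,0,0],
  [255,0,2,32,0.24,0,0],
  [255,0,2,32,0.24,0,0],
  [255,0,2,32,0.24,0,0],
])

```text
time: 13.1
ee_pos: [0.6182, 0.0107, 0.1443]
eef_rot: [-0.005, 0.707, 0.004, 0.707]
ft_force: [-3.9, -2.2, 0.8]
width: 0.0004
```

Same state as the first press at this depth. Now the final few mm.

>>> arm_command([
  [255,0,0.2,1,0.01,0,0],
  [255,0,0.3,2,0.02,0,0],
  [255,0,0.4,2.7,0.02,0,0],
  [255,0,0.4,3.4,0.02,0,0],
  [255,0,0.4,3.4,0.02,0,0],
  [255,0,0.4,3.4,0.02,0,0],
])

```text
time: 13.7
ee_pos: [0.6216, 0.0113, 0.1444]
eef_rot: [0.003, 0.707, -0.003, 0.707]
ft_force: [-4.8, -3.0, 0.9]
width: 0.0008
```

>>> arm_command([
  [255,0,0,0.5,0,0,0],
  [255,0,0,1,0,0,0],
  [255,0,0,1,0,0,0],
  [255,0,0,1,0,0,0],
])

```text
time: 14.1
ee_pos: [0.6218, 0.0113, 0.1443]
eef_rot: [0.003, 0.708, -0.003, 0.706]
ft_force: [-8.7, -2.9, 3.0]
width: 0.0006
```

>>> arm_command([
  [255,0,0,0.5,0,0,0],
  [255,0,0,1,0,0,0],
  [255,0,0,1.2,0,0,0],
  [255,0,0,1.2,0,0,0],
  [255,0,0,1.2,0,0,0],
])

```text
time: 14.6
ee_pos: [0.6219, 0.0112, 0.1442]
eef_rot: [0.002, 0.709, -0.003, 0.705]
ft_force: [-16.0, -3.8, 6.7]
width: 0.0004
```

```bash
python3 - <<'E'
from h import *
import cv2
b=wr((342,208));F=[]
for i in range(8): F.append(read_state()["ft_force"]);im=camera("wrist")[:,:,::-1]
cv2.imwrite("pics/w8.png",im);print(np.mean(F,0).round(2),np.ptp(F,0).round(2),b,ang(b))
for n,z in(("side",(20,200,150,400,3)),("scene",(110,270,100,420,2.5))):
    a=camera(n)[z[0]:z[1],z[2]:z[3],::-1];cv2.imwrite(f"pics/{n}8z.png",cv2.resize(a,None,fx=z[4],fy=z[4]))
E
```

```text
[-15.3   -3.63   6.88] [1.35 1.63 0.65] [0.63430401 0.03962953 0.16      ] 0.2334343509706035
```

View pics/w8.png

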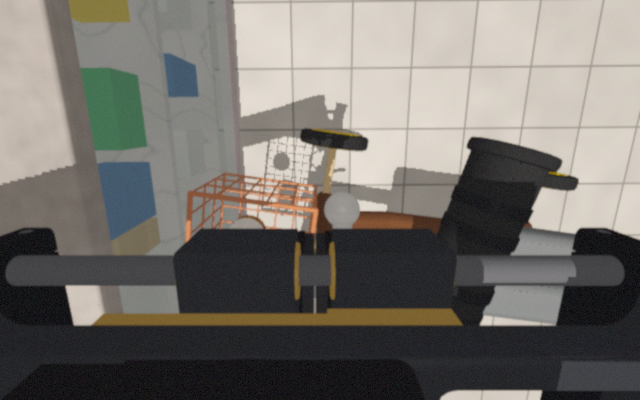

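View pics/scene8z.png

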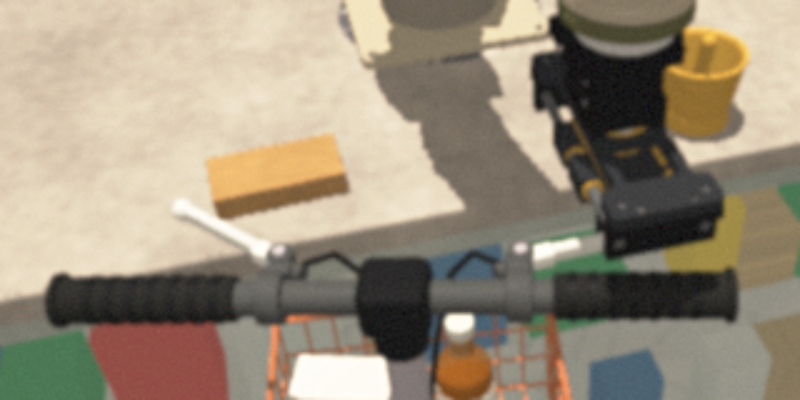

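View pics/side8z.png

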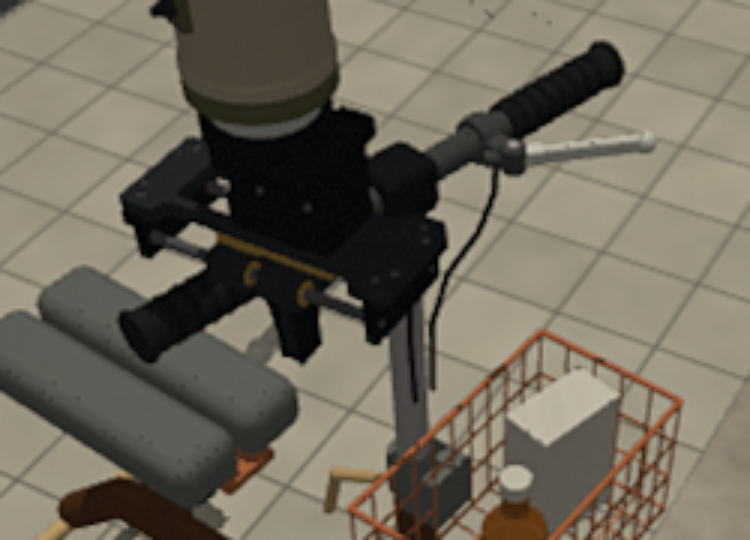

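```bash
python3 -c "
from bench import *
print(close_job())"
```

```text
the job is handed in; nothing more can be done
None
```

I checked the rider's right-hand brake with the backs of the closed fingers, from the robot's side. I pressed the lever firm (about 14–16 N), let it come all the way out, then pressed it firm again. I handed the job in while holding it, at about 15 s of the 51 s allowed.

**Last checks:**
- **Force:** the press along x at hand-in was about 15 N (about 17 N with the friction parts), steady to about 1 N. The line of force measured on the first press runs through the fingertips, not the gripper body.
- **Lever angle:** the wrist camera put it at about 0.24 rad pressed, relative to its measured out position. That carries about 0.01 rad of uncertainty, so the margin over 0.23 rad is small. Between the two presses the camera read about −0.01 rad, which is fully out.
- **Everything else:** the other lever, carton, bottle, mortar and packet looked unmoved in the pictures. A gap to the grip was still visible.

**What disagreed:**
- **Late contact:** the lever met the fingers about 4–5 mm later than the 15 mm finger half-thickness predicts, probably because the fingers taper.
- **Stiffer stop:** the measured tool position moved only about 0.3 mm for 10 N more, against the stated 0.25 mm per newton.
- **Upward force:** there was also about 7 N upward on the tool, which I took to be friction on the blade.

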